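# Slide the vial carriage onto the lamp rail and clamp it against the stop

### The job

Set up the photoreaction: pick up the vial carriage, slide it onto the dovetail rail from the rail's open end, and push it gently all the way home against the steel stop in front of the lamp. Then swing its red-tipped clamp lever over, towards the lamp, until the clamp is firmly tight, so that the carriage stays locked against the stop. Nothing may be forced - not the dovetail, the stop or the clamp - and the other things on the bench stay where they are.

Things in the scene. Friction and masses are not known exactly. Their poses are not given: they have to be found in the camera images.
- rail: black dovetail rail on a dark steel foot (292 x 68 x 8 mm), fixed to the worktop. Origin: on the worktop under the middle of the foot; x runs along the rail from its open end (x = -130 mm) towards the lamp, z up. Dovetail from 20 to 32 mm above the worktop: 24 mm wide at its root, 36 mm at its top, over a 24 mm wide neck
- rail_entry (a point): the open end of the rail: middle of the dovetail's top, 32 mm above the worktop, at x = -130 mm of the rail; axes as the rail's. The first 16 mm from here are tapered as a lead-in: 2.6 mm narrower on each side and 2 mm lower at the very tip
- rail_lamp_end (a point): point on the rail's centre line, 32 mm above the worktop, at x = +90 mm of the rail, 220 mm from rail_entry; axes as the rail's. Here the fixed, finned LED lamp begins (lens at x = +88 mm, 50 mm across, top 91 mm above the worktop)
- stop: bright steel stop block (16 mm long, 50 mm wide, 45 mm high) locked on the rail in front of the lamp; origin on the worktop under the middle of its face that looks to the open end; axes as the rail's
- stop_face (a point): middle of the stop's face against which the carriage comes to rest, 38 mm above the worktop; x points along the rail towards the lamp
- carriage: loose aluminium carriage, 60 mm long (x), 62 mm wide (y), about 0.5 kg, upright on the bench; origin: centre of its underside. A dovetail channel runs through it along x, 13 mm high; it fits the rail with 0.8 mm play each side and goes on only from the open end, front (+x) first. Seated, its underside is 19 mm above the worktop. Slab from 13 to 25 mm; above it the black vial block
- carriage_block (a point): point in the carriage's black block at a good height to grasp, 58 mm above the carriage's underside; axes as the carriage's. The block is 36 x 36 mm, from 25 to 75 mm height, with a capped glass vial in it (top at 90 mm); grip its +x and -x faces, as the clamp lever stands beside it at -y
- carriage_front (a point): middle of the carriage's front face (30 mm ahead of its centre), 19 mm above its underside; this face meets the stop
- lever_ball (a point): centre of the red ball, 15 mm across, at the end of the clamp lever (7 mm thick, 52 mm from the lever's axis) on the carriage's -y side. The lever points up and leans, differently each time, between 51 degrees to the rear (-x) and 15 degrees to the front (+x); swinging it over towards +x tightens the clamp
- clamp_axis (a point): point on the lever's axis, in the plane in which the lever swings: 10 mm above the carriage's underside, 41 mm from its centre line towards -y; the axis runs along y. The lever stays where left. It turns at 0.2 to 0.3 N m until the clamp bites, at an unknown angle to be felt; then the torque rises: about 0.3 rad past the bite (0.12 to 0.2 N m more) is firmly tight, 0.6 rad too tight
- amber_yellow: small amber bottle with a yellow cap, 52 mm across and 108 mm tall, standing behind the carriage; to be left alone
- erlenmeyer: small conical glass flask, 65 mm across and 107 mm tall, standing at the back left; to be left alone
- tape_yellow: roll of yellow tape, 88 mm across and 24 mm high, at the front right; to be left alone
- marker_pen: white marker pen with a dark blue cap, 124 mm long and 12 mm thick, lying near the front edge; to be left alone
- tweezers: steel tweezers, 120 mm long and 8 mm high, lying near the front edge; to be left alone

How it is judged:
By the outcome, as a careful person would: the job done as asked, in the order asked, and still so for the second after the job is handed in, with the robot touching nothing.
It also fails if it takes over 67 s, if anything falls off the work surface, if the arm or the gripper's body presses on something with over 40 N, if the wrist force passes 120 N, or if a joint passes its speed limit or range.

### The arm

A 7-joint arm with a two-finger parallel gripper is mounted at the origin on a cart in front of the work surface, level with it; the furniture and walls round the work are solid. World frame = base frame: x ahead of the robot, y to its left, z up, the work surface at z = 0. Lengths are in m, angles in rad, forces in N, time in s.
With the tool pointing down it reaches from about 0.4 to 0.85 m from the base axis. Payload 10.4 kg.
Tool frame: the origin (TCP) lies midway between the tips of the shut fingers; the grasp point (between the pads) lies 19 mm behind it; z points along the fingers, y is the line along which they close (so a half turn about z gives the same grasp; the last joint's range is limited). The gripper opens to 85 mm and grips with 20 to 120 N. Pads are 22 mm wide; open, the fingers measure 114 mm over their backs; the gripper's body (76 mm by 85 mm) begins 54 mm behind the grasp point. The pads swing forward as they close: fully open they stand 13 mm farther back than shut.
Start: joints at [1.194, 0.332, -0.065, 1.46, 0.022, 1.35, -0.088], TCP at [0.217, -0.586, 0.231] pointing down, gripper open.
Joint ranges: [-2.6, 2.6], [-0.5, 2.12], [-1.47, 1.34], [0.16, 2.42], [-1.27, 4.41], [0.06, 2.06], [-2.6, 2.6]. Speed limits (rad/s): [2.22, 2.22, 2.79, 2.79, 3.14, 3.14, 3.14].

### API

Orientations are given as a unit quaternion [x, y, z, w].
In Python, from workcell import get_obs, camera, camera_params, hand_in gives the robot as it stands.
- The arm moves only by the tool carry_out, never from a script. Its argument "commands" is a list that holds one entry, the list of rows, each a list of 6 numbers: the shift along the tool's x, y, z in units of 40 mm (1.0 is 40 mm), then the turn, a rotation vector about the tool's x, y, z in units of 6 degrees (1.0 is 6 degrees). In form: [[[x, y, z, ax, ay, az], ...]]. A call has 1 to 20 rows; each row shifts and turns the commanded pose from where the row before left it, along the tool's axes as they then stand; what a row does not reach is not made up. A row lasts 1/12 s, in which the tool goes at most 41.7 mm and 7.16 degrees, less where a joint would pass 70% of its speed; a pose out of reach is approached as far as the arm can. A call is refused whole if a number of a shift passes 1 or a number of a turn 1, either way. A call with a gripper value outside its range is refused whole. "hand" is the closure, from -1 (fully open) to 1 (shut), set as the call begins (left out, the last holds). The fingers move at their own pace and stop on an object; "force" is the grip in N (left out, the last holds). Time passes only in rows, so rows that do not move let the fingers close. It gives the time, the measured TCP pose, the force, the opening and the grip force at its end, in the units of the state.
- get_obs(): the state, without advancing time (a new reading comes with each control period).
- camera(name): name is "scene" or "side" or "wrist"; returns the picture (400x640x3 uint8, red, green, blue); there is no depth.
- camera_params(name): a dict with "mtx" (3x3 intrinsics, pixels), "R" (3x3) and "t" (3): a world point X has camera coordinates R X + t. Camera axes: x right, y down, z forward; pixel columns grow to the right and rows downward; lengths in m; the calibration is good to about 2 mm. A picture is of the moment at which its call begins: read the wrist's pose just before it. camera_params takes no time and is no camera call; for the wrist camera it gives the pose at the moment of the call.
- hand_in(): hands the job in; it is judged then, once.
The state is a dict: "clock": time; "joint_pos": joint angles; "joint_velocities": joint speeds; "tau": joint torques, N m; "position": TCP position; "ee_rot": TCP orientation; "ft_force": force on the tool from outside, world axes, zero at the start; "torque": the same for the moment, N m; "grip_width": opening from 0.0 (shut) to 1.0 (fully open); "grasp_force": force on a finger pad.
Only numpy, scipy, OpenCV 4.12 (cv2) and the standard library are available. Lean on these libraries where they do the work, as an engineer would, in place of code of your own. Each camera call takes 0.05 s, during which the arm holds its last target. There are 200 camera calls.

## Working session

There is one attempt and no reset: what is moved stays moved. The work goes in short steps, Python scripts to look and compute and a tool call to move; the robot and the scene stay as the last step left them, time stands still between calls to the robot, and variables do not carry over. Pictures are saved under pics/ and viewed, at most 10 in all, crops included, and the job is handed in when it is done.

Besides the shell and the picture viewer there is one more tool, called after "Call:" as name(argument=value, ...) on one line, values as JSON. carry_out: Moves the arm, as the interface text tells. Its arguments: {"type":"object","properties":{"commands":{"type":"array"},"hand":{"type":"number"},"force":{"type":"number"}},"required":["commands"]}

```bash
mkdir -p pics; cat > h.py <<'E'
import numpy as np, cv2
from workcell import get_obs, camera, camera_params, hand_in
def save(n,f):
    p=camera_params(n); im=camera(n); cv2.imwrite('pics/'+f,im[:,:,::-1]); return im,p
def ray(p,uv):
    R=np.array(p['R']);t=np.array(p['t']);d=R.T@np.linalg.inv(p['mtx'])@np.array([uv[0],uv[1],1.]);return -R.T@t,d/np.linalg.norm(d)
def onz(p,uv,z):
    c,d=ray(p,uv);return c+d*(z-c[2])/d[2]
def proj(p,X):
    q=np.array(p['mtx'])@(np.array(p['R'])@np.array(X,float)+np.array(p['t']));return q[:2]/q[2]
def tri(ps,uvs):
    A=np.zeros((3,3));b=np.zeros(3)
    for p,u in zip(ps,uvs):
        c,d=ray(p,u);M=np.eye(3)-np.outer(d,d);A+=M;b+=M@c
    return np.linalg.solve(A,b)
E
python3 - <<'E'
from h import *
o=get_obs();print(o)
for n in('scene','side','wrist'):
    im,p=save(n,n+'0.png');print(n,np.round(-np.array(p['R']).T@p['t'],3),np.round(p['R'],3).tolist(),np.round(p['mtx'],1).tolist())
E
```

```text
{'clock': 0.0, 'joint_pos': array([ 1.19438607,  0.33289436, -0.06468818,  1.46094926,  0.02161203,
        1.34991603, -0.08845982]), 'joint_velocities': array([-3.84781273e-04, -3.44572250e-04, -3.99781772e-04, -5.12463753e-04,
        2.07163898e-04,  9.01252908e-04, -9.01728063e-05]), 'tau': array([-2.75878174e-04, -6.25450230e+01,  4.88369528e-02, -3.91613746e+01,
        1.60568784e-02,  9.72759415e-03,  1.45346502e-05]), 'position': array([ 0.21639696, -0.58593189,  0.23049808]), 'ee_rot': array([ 9.84388140e-01,  1.76009796e-01, -1.70775355e-04, -7.15477442e-04]), 'ft_force': array([ 0.205902  , -0.25339671,  0.48976559]), 'torque': array([ 0.00047987,  0.0089857 , -0.0025398 ]), 'grasp_force': 0.0, 'grip_width': 1.0002558694746069}
scene [-0.329 -0.806  0.909] [[0.695, -0.719, -0.018], [-0.419, -0.385, -0.822], [0.584, 0.579, -0.569]] [[479.3, 0.0, 311.4], [0.0, 479.3, 194.8], [0.0, 0.0, 1.0]]
side [-0.09   0.159  0.864] [[-0.178, -0.984, 0.012], [-0.766, 0.131, -0.629], [0.617, -0.121, -0.777]] [[394.2, 0.0, 320.5], [0.0, 394.2, 206.2], [0.0, 0.0, 1.0]]
wrist [ 0.287 -0.56   0.374] [[0.347, -0.938, -0.002], [-0.895, -0.332, 0.298], [-0.28, -0.102, -0.955]] [[300.9, 0.0, 314.2], [0.0, 300.9, 193.6], [0.0, 0.0, 1.0]]
```

View pics/scene0.png

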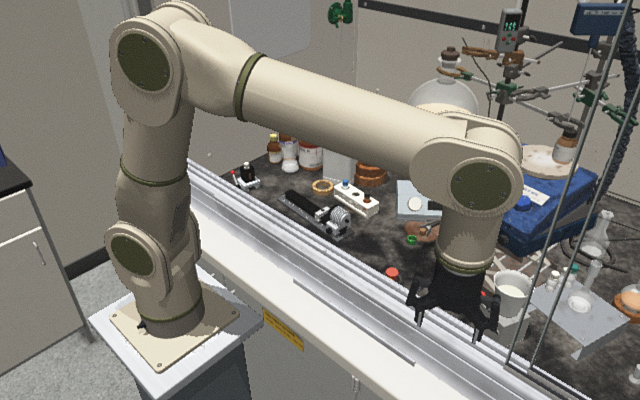

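View pics/side0.png

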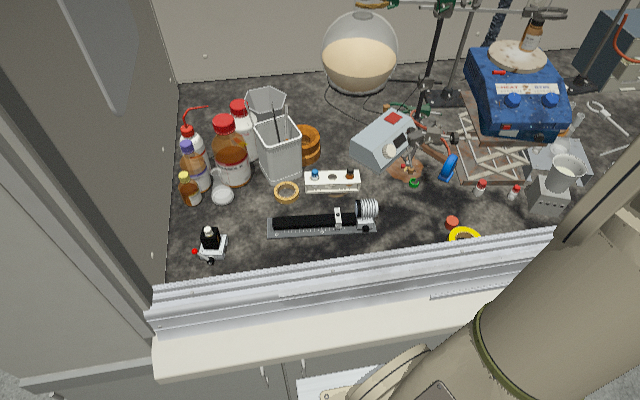

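Scene: rail at about (310,210), carriage at (245,175). Side: carriage at (209,245) with its red ball at (194,251), rail from (268,230) to the stop at (338,215) and the lamp at (368,210). I'll enlarge both for measuring.

```bash
python3 - <<'E'
from h import *
s=cv2.imread('pics/side0.png');c=cv2.imread('pics/scene0.png')
a=cv2.resize(s[185:275,175:395],(800,327),interpolation=cv2.INTER_CUBIC)
b=cv2.resize(c[150:240,220:400],(540,270),interpolation=cv2.INTER_CUBIC)
o=np.zeros((600,800,3),np.uint8);o[:327]=a;o[329:599,:540]=b
cv2.imwrite('pics/crop0.png',o)
p=camera_params('side')
for n,uv,z in [('carr',(209,258),0),('vialtop',(208,230),.09),('foot a',(268,237),0.008),('foot b',(376,230),.008),('entry',(275,221),.032),('stop',(335,212),.045)]:
    print(n,onz(p,uv,z).round(3))
E
```

```text
carr [0.478 0.333 0.   ]
vialtop [0.498 0.317 0.09 ]
foot a [0.511 0.18  0.008]
foot b [ 0.485 -0.106  0.008]
entry [0.542 0.156 0.032]
stop [ 0.535 -0.003  0.045]
```

View pics/crop0.png

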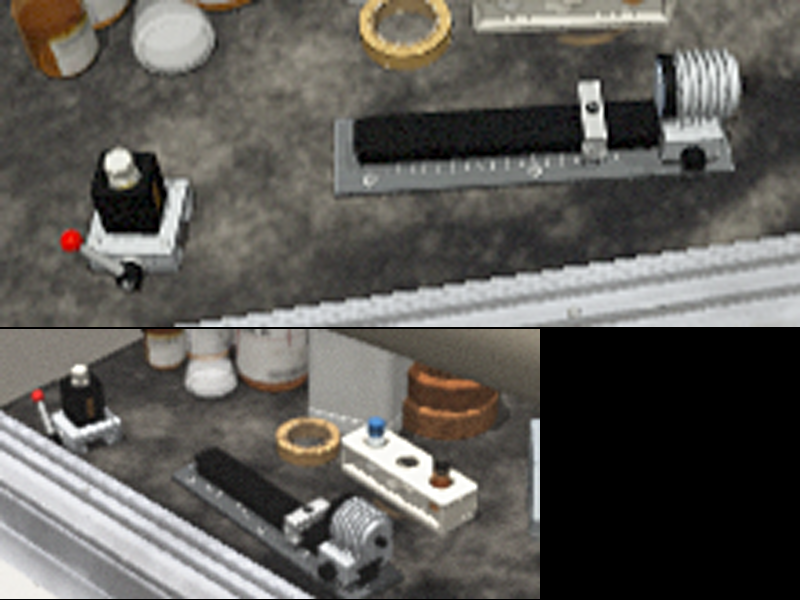

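Enlarged: the carriage is at the left with its lever leaning to the rear. The rail runs along world −y, the stop is at about crop (592,120) and the lamp is behind it. I'll move the wrist camera over the carriage and rail.

Call:
carry_out(commands=[[[0.6,-0.7,-0.2,0,0,0.85],[0.6,-0.7,-0.2,0,0,0.85],[0.6,-0.7,-0.2,0,0,0.85],[0.6,-0.7,-0.2,0,0,0.85],[0.24,-0.95,-0.05,0,0,0],[0.24,-0.95,-0.05,0,0,0],[0.24,-0.95,-0.05,0,0,0],[0.24,-0.95,-0.05,0,0,0],[0.24,-0.95,-0.05,0,0,0],[0.24,-0.95,-0.05,0,0,0],[0.24,-0.95,-0.05,0,0,0],[0.24,-0.95,-0.05,0,0,0],[0.24,-0.95,0,0,0,0],[0.24,-0.95,0,0,0,0],[0.24,-0.95,0,0,0,0],[0.24,-0.95,0,0,0,0],[0.24,-0.95,0,0,0,0],[0.24,-0.95,0,0,0,0],[0.24,-0.95,0,0,0,0],[0,0,0,0,0,0]]])

```text
clock: 1.82
position: [0.4307, 0.1204, 0.2797]
ee_rot: [1.0, 0.003, 0.001, -0.001]
ft_force: [0.3, -0.1, 0.1]
grip_width: 0.996
grasp_force: 0.0
```

Call:
carry_out(commands=[[[0.5,-0.7,0,0,0,0],[0.5,-0.7,0,0,0,0],[0,0,0,0,0,0],[0,0,0,0,0,0]]])

```text
clock: 2.15
position: [0.4707, 0.1702, 0.2782]
ee_rot: [1.0, 0.0, -0.002, -0.001]
ft_force: [0.2, -1.3, 0.4]
grip_width: 1.0
grasp_force: 0.0
```

```bash
python3 - <<'E'
from h import *
o=get_obs();print(o['position'],o['ee_rot'])
im,p=save('wrist','w1.png');np.savez('w1.npz',**p)
for X in [(.498,.317,.09),(.542,.156,.032),(.535,-.003,.045)]: print(proj(p,X).round(1))
E
```

```text
[0.47073294 0.17018358 0.27824719] [ 9.99998193e-01  2.72686099e-04 -1.52278412e-03 -1.10523825e-03]
[181.3 144.9]
[326.3 102.7]
[458.7 109.1]
```

View pics/w1.png

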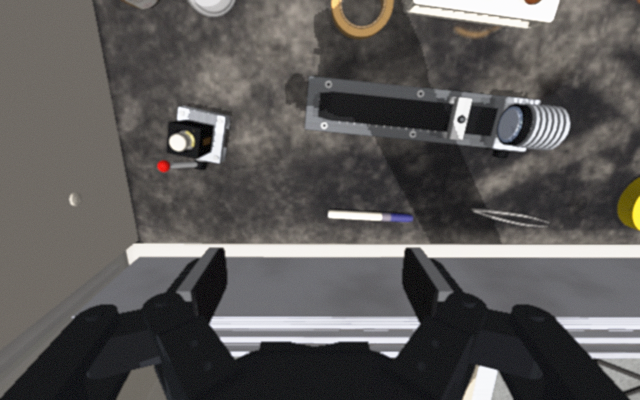

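Wrist view: vial cap at (181,141), ball at (163,166), rail entry at about (322,108), stop at (460,118). I'll make an enlarged crop for corner picking.

```bash
python3 - <<'E'
from h import *
s=cv2.imread('pics/w1.png')
o=np.zeros((600,800,3),np.uint8)
a=cv2.convertScaleAbs(s,alpha=1.5,beta=15)
o[:270,:]=cv2.resize(a[68:158,298:578],(800,257),interpolation=cv2.INTER_CUBIC)[:257].copy() if 0 else cv2.copyMakeBorder(cv2.resize(a[68:158,298:578],(800,257),interpolation=cv2.INTER_CUBIC),0,13,0,0,cv2.BORDER_CONSTANT)
o[272:600,:410]=cv2.resize(a[98:180,140:242],(410,328),interpolation=cv2.INTER_CUBIC)[:,:410]
cv2.imwrite('pics/crop1.png',o)
E
```

```text
(no output)
```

View pics/crop1.png

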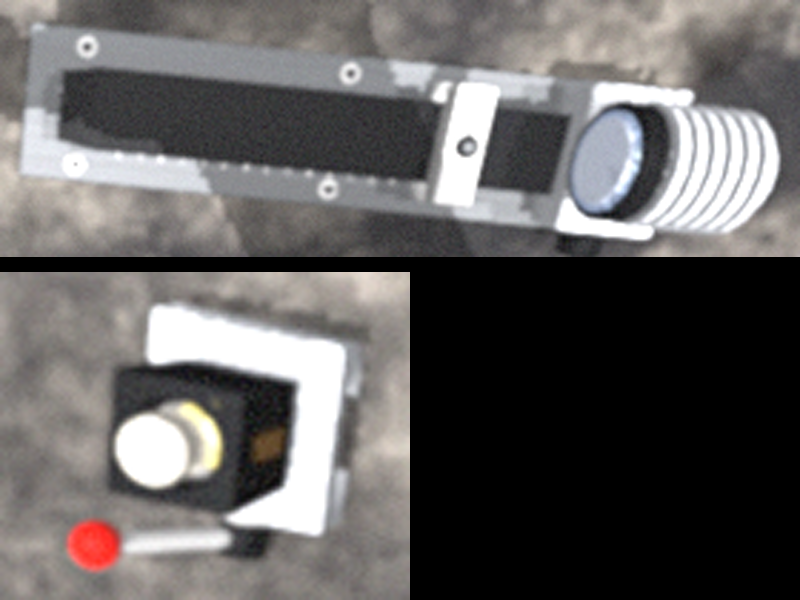

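```bash
cat > m.py <<'E'
from h import *
p=dict(np.load('w1.npz'))
r=lambda q:(q[0]/2.857+298,q[1]/2.857+68)
c=lambda q:(q[0]/4.02+140,(q[1]-272)/4+98)
def show(n,X): print(n,np.round(X*1000,1))
for n,q,z in [('footTL',(33,27),.008),('footBL',(21,176),.008),('screw1',(87,46),.008),('screw2',(350,72),.008),('screw3',(75,164),.008),('screw4',(328,189),.008),('st',(459,83),.045),('st2',(498,86),.045),('st3',(435,203),.045),('st4',(474,206),.045),('dt',(150,75),.032),('dt2',(430,97),.032),('db',(160,152),.032),('db2',(425,178),.032),('tipT',(64,72),.030),('tipB',(60,138),.030)]: show(n,onz(p,r(q),z))
for n,q,z in [('slabTL',(150,305),.025),('slabTR',(348,345),.025),('slabBR',(323,533),.025),('blkTL',(113,368),.075),('blkTR',(245,387),.075),('blkBR',(232,509),.075),('blkBL',(109,489),.075),('vial',(152,450),.09)]: show(n,onz(p,c(q),z))
E
python3 m.py
python3 - <<'E'
from h import *
ps=[];us=[]
for n,f in (('wrist','w1.png'),('side','side0.png'),('scene','scene0.png')):
    im=cv2.imread('pics/'+f).astype(int);m=((im[...,2]>150)&(im[...,1]<70)&(im[...,0]<70)).astype(np.uint8)
    k,l,st,ct=cv2.connectedComponentsWithStats(m)
    p=dict(np.load('w1.npz')) if n=='wrist' else camera_params(n)
    print(n,[(ct[i].round(1).tolist(),int(st[i,4])) for i in range(1,k) if st[i,4]>5])
    i=min(range(1,k),key=lambda i:np.linalg.norm(ct[i]-proj(p,(.45,.34,.05)))); ps.append(p);us.append(ct[i])
print(tri(ps,us),[ (proj(p,tri(ps,us))-u).round(1) for p,u in zip(ps,us)])
E
```

```text
footTL [572.8 177.    8. ]
footBL [506.9 182.9   8. ]
screw1 [564.8 152.6   8. ]
screw2 [553.7  32.6   8. ]
screw3 [512.5 157.5   8. ]
screw4 [501.1  37.3   8. ]
st [548.8  -1.   45. ]
st2 [547.7 -17.4  45. ]
st3 [499.2   2.2  45. ]
st4 [498.  -14.9  45. ]
dt [552.  126.4  32. ]
dt2 [543.1   4.8  32. ]
db [519.7 120.7  32. ]
db2 [508.6   2.4  32. ]
tipT [553.2 163.3  30. ]
tipB [525.6 164.9  30. ]
slabTL [537.4 344.4  25. ]
slabTR [525.2 283.   25. ]
slabBR [464.1 296.7  25. ]
blkTL [521.5 335.1  75. ]
blkTR [516.3 298.7  75. ]
blkBR [481.5 306.4  75. ]
blkBL [487.3 341.2  75. ]
vial [500.7 320.5  90. ]
wrist [([162.4, 166.1], 99)]
side [([499.2, 72.4], 17), ([237.2, 108.4], 19), ([186.7, 111.5], 6), ([395.3, 114.0], 7), ([388.6, 120.1], 16), ([224.1, 124.9], 22), ([402.6, 165.1], 7), ([194.0, 250.7], 26)]
scene [([232.0, 171.7], 9)]
[0.46676061 0.35835551 0.05541688] [array([ 0.7, -0.1]), array([-0.3,  0.6]), array([ 0.2, -0.4])]
```

Call:
carry_out(commands=[[[0.15,-0.75,0.5,0,0,0],[0.15,-0.75,0.5,0,0,0],[0.15,-0.75,0.5,0,0,0],[0.15,-0.75,0.5,0,0,0],[0.15,-0.75,0.5,0,0,0],[0,0,0.4,0,0,0.92],[0,0,0.4,0,0,0.92],[0,0,0,0,0,0],[0,0,0,0,0,0],[0,0,0,0,0,0]]])

```text
clock: 3.03
position: [0.5005, 0.3193, 0.1525]
ee_rot: [0.997, -0.081, 0.0, 0.001]
ft_force: [0.1, 0.1, -0.1]
grip_width: 0.997
grasp_force: 0.0
```

```bash
cat >> h.py <<'E'
from scipy.spatial.transform import Rotation as Ro
def goal(X,yaw=None):
    "units (tool axes, 40mm) from the present pose to world point X (m)"
    o=get_obs();R=Ro.from_quat(o['ee_rot']);d=R.inv().apply(np.array(X)-o['position'])/.04
    x=R.as_matrix()[:,0];z=R.as_matrix()[:,2]
    print('t',round(float(o['clock']),2),'pos',(o['position']*1e3).round(1),'yaw',np.degrees(np.arctan2(x[1],x[0])).round(2),'tilt',np.degrees(z[:2]).round(2),'units',d.round(2),'F',o['ft_force'].round(1),'T',o['torque'].round(2),'grip',round(float(o['grip_width']),3),round(float(o['grasp_force']),1))
E
python3 -c "
from h import *
goal((.501,.3205,.036))
im,p=save('wrist','w2.png')
a=im[100:380];cv2.imwrite('pics/w2.png',im[:,:,::-1])
print(proj(p,(.501,.3205,.09)))"
```

```text
t 3.03 pos [500.5 319.3 152.5] yaw -9.34 tilt [ 0.03 -0.11] units [ 0.   -0.04  2.91] F [ 0.1  0.1 -0.1] T [-0.    0.03  0.05] grip 0.997 0.0
[312.23588677 208.09786489]
```

View pics/w2.png

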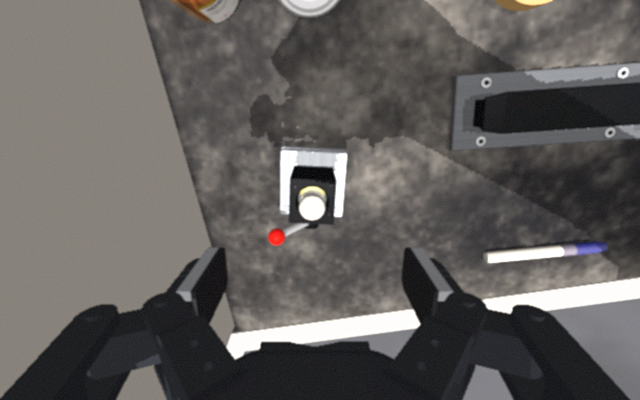

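The vial cap at (312,206) matches the prediction (312,208), and the block lies centred between the fingers. I'll turn a touch, descend and grasp.

Call:
carry_out(commands=[[[0,-0.02,0.5,0,0,0.2],[0,-0.02,0.5,0,0,0.2],[0,0,0.5,0,0,0],[0,0,0.5,0,0,0],[0,0,0.4,0,0,0],[0,0,0.3,0,0,0],[0,0,0.2,0,0,0],[0,0,0,0,0,0],[0,0,0,0,0,0]]])

```text
clock: 3.83
position: [0.5007, 0.3205, 0.035]
ee_rot: [0.995, -0.104, -0.001, 0.001]
ft_force: [-0.5, 0.8, 0.2]
grip_width: 1.002
grasp_force: 0.0
```

Call:
carry_out(commands=[[[0,0,0,0,0,0],[0,0,0,0,0,0],[0,0,0,0,0,0],[0,0,0,0,0,0],[0,0,0,0,0,0],[0,0,0,0,0,0],[0,0,0,0,0,0],[0,0,0,0,0,0],[0,0,0,0,0,0],[0,0,0,0,0,0]]], hand=1, force=45)

```text
clock: 4.67
position: [0.5008, 0.3206, 0.035]
ee_rot: [0.995, -0.104, -0.001, 0.001]
ft_force: [-0.2, 0.4, 6.6]
grip_width: 0.416
grasp_force: 46.0
```

```bash
python3 -c "
from h import *
goal((.501,.3205,.036))"
```

```text
t 4.67 pos [500.8 320.6  35. ] yaw -11.91 tilt [-0.08 -0.1 ] units [ 0.01  0.   -0.02] F [-0.2  0.4  6.6] T [-0.12  0.1  -0.  ] grip 0.416 46.0
```

Call:
carry_out(commands=[[[0,0,-0.2,0,0,0],[0,0,-0.4,0,0,0],[0,0,-0.4,0,0,0],[0.2,0.31,0,0,0,0],[0.2,0.31,0,0,0,0],[0.2,0.31,0,0,0,0],[0.2,0.31,0,0,0,0],[0.2,0.32,0,0,0,0],[0.2,0.32,0,0,0,0],[0.2,0.32,0,0,0,0],[0.2,0.32,0,0,0,0],[0,0,0,0,0,-0.36],[0,0,0,0,0,-0.36],[0,0,0,0,0,-0.37],[0,0,0,0,0,0],[0,0,0,0,0,0],[0,0,0,0,0,0]]])

```text
clock: 6.08
position: [0.542, 0.2084, 0.0743]
ee_rot: [0.999, -0.047, -0.001, 0.001]
ft_force: [0.4, -0.4, -5.2]
grip_width: 0.418
grasp_force: 46.1
```

```bash
python3 -c "
from h import *
goal((.543,.2088,.0545))
im,p=save('wrist','w3.png');np.savez('w3.npz',**p)
for X in [(.5388,.164,.032),(.543,.2088,.13),(.524,.0006,.045)]: print(proj(p,X).round(1))
s=cv2.convertScaleAbs(im[:,:,::-1],alpha=1.4,beta=15)[100:270,240:490];cv2.imwrite('pics/w3c.png',cv2.resize(s,(800,544),interpolation=cv2.INTER_CUBIC))
"
```

```text
t 6.08 pos [542.  208.4  74.3] yaw -5.44 tilt [-0.18 -0.15] units [ 0.02 -0.01  0.5 ] F [ 0.4 -0.4 -5.2] T [ 0.01 -0.04  0.02] grip 0.418 46.1
[381.1 217.2]
[313.3 321.8]
[648.9 223.8]
```

View pics/w3c.png

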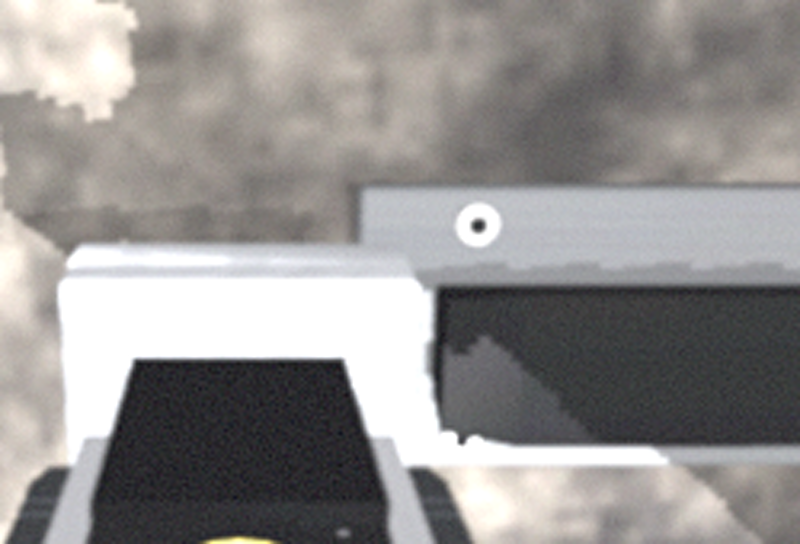

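Crop: slab far edge at row ~279, dovetail edges at rows 286 and 444, and all are parallel. I'll compute the lateral offset from them.

```bash
python3 -c "
from h import *
p=dict(np.load('w3.npz'));c=lambda q:(q[0]/3.2+240,q[1]/3.2+100)
a=np.radians(5.35);ex=np.array([-np.sin(a),-np.cos(a)]);ey=np.array([np.cos(a),-np.sin(a)])
O=np.array([526.7,34.6])
for n,q,z in [('slab far',(240,279),.0643),('slab far top lower corner',(240,246),.0523),('dove far',(600,287),.032),('dove near',(600,444),.032),('screw',(478,225),.008),('foot far',(600,185),.008),('foot end',(360,215),.008),('front hi',(428,400),.0643),('rail tip',(440,360),.03)]:
  X=onz(p,c(q),z)[:2]*1e3-O;print(n,(X@ex).round(1),(X@ey).round(1))
X=get_obs()['position'][:2]*1e3-O;print('tcp',X@ex,X@ey)
"
```

```text
slab far -174.0 30.2
slab far top lower corner -173.9 32.8
dove far -101.3 19.0
dove near -97.4 -15.8
screw -120.7 26.3
foot far -94.4 35.2
foot end -147.1 28.6
front hi -141.5 8.4
rail tip -132.1 2.6
tcp -174.56701557211076 -0.8853177711264321
```

Call:
carry_out(commands=[[[0.045,0,0.2,0,0,0],[0,0,0.2,0,0,0],[0,0,0.1,0,0,0],[0,0,0,0,0,0],[0,0.12,0,0,0,0],[0,0.12,0,0,0,0],[0,0.1,0,0,0,0],[0,0.1,0,0,0,0],[0,0.1,0,0,0,0],[0,0.1,0,0,0,0],[0,0,0,0,0,0]]])

```text
clock: 7.05
position: [0.5418, 0.1815, 0.0547]
ee_rot: [0.999, -0.047, -0.001, 0.002]
ft_force: [0.1, 0.2, -4.6]
grip_width: 0.413
grasp_force: 46.2
```

```bash
python3 -c "
from h import *
goal((.5263,.0303,.0545))"
```

```text
t 7.05 pos [541.8 181.5  54.7] yaw -5.44 tilt [-0.13 -0.17] units [-0.03  3.8   0.02] F [ 0.1  0.2 -4.6] T [-0.05 -0.07 -0.01] grip 0.413 46.2
```

Call:
carry_out(commands=[[[0,0.1,0,0,0,0],[0,0.1,0,0,0,0],[0,0.1,0,0,0,0],[0,0.1,0,0,0,0],[0,0,0,0,0,0]]])

```text
clock: 7.47
position: [0.5402, 0.1656, 0.0546]
ee_rot: [0.999, -0.047, -0.001, 0.002]
ft_force: [0.1, 0.0, -4.3]
grip_width: 0.421
grasp_force: 46.2
```

```bash
python3 -c "
from h import *
goal((.5263,.0303,.0545))"
```

```text
t 7.47 pos [540.2 165.6  54.6] yaw -5.43 tilt [-0.14 -0.17] units [-0.03  3.4   0.01] F [ 0.1  0.  -4.3] T [-0.05 -0.09  0.03] grip 0.421 46.2
```

Call:
carry_out(commands=[[[0,0.12,0,0,0,0],[0,0.15,0,0,0,0],[0,0.15,0,0,0,0],[0,0.15,0,0,0,0],[0,0.15,0,0,0,0],[0,0.15,0,0,0,0],[0,0.13,0,0,0,0],[0,0,0,0,0,0]]])

```text
clock: 8.13
position: [0.5364, 0.1254, 0.0547]
ee_rot: [0.999, -0.048, -0.001, 0.002]
ft_force: [0.1, -0.5, -5.3]
grip_width: 0.417
grasp_force: 46.1
```

```bash
python3 -c "
from h import *
goal((.5263,.0303,.0545))"
```

```text
t 8.13 pos [536.4 125.4  54.7] yaw -5.46 tilt [-0.15 -0.18] units [-0.02  2.39  0.01] F [ 0.1 -0.5 -5.3] T [-0.06  0.   -0.02] grip 0.417 46.1
```

Call:
carry_out(commands=[[[0,0.15,0,0,0,0],[0,0.2,0,0,0,0],[0,0.2,0,0,0,0],[0,0.2,0,0,0,0],[0,0.2,0,0,0,0],[0,0.2,0,0,0,0],[0,0.2,0,0,0,0],[0,0.2,0,0,0,0],[0,0.2,0,0,0,0],[0,0.15,0,0,0,0],[0,0.1,0,0,0,0],[0,0,0,0,0,0]]])

```text
clock: 9.13
position: [0.5287, 0.0462, 0.0548]
ee_rot: [0.999, -0.047, -0.001, 0.002]
ft_force: [-1.5, -0.3, -5.8]
grip_width: 0.416
grasp_force: 46.1
```

```bash
python3 -c "
from h import *
goal((.5263,.0303,.0545))"
```

```text
t 9.13 pos [528.7  46.2  54.8] yaw -5.44 tilt [-0.16 -0.17] units [-0.02  0.4   0.01] F [-1.5 -0.3 -5.8] T [-0.16  0.2   0.04] grip 0.416 46.1
```

Call:
carry_out(commands=[[[-0.01,0.06,0,0,0,0],[0,0.06,0,0,0,0],[0,0.06,0,0,0,0],[0,0.06,0,0,0,0],[0,0.05,0,0,0,0],[0,0.03,0,0,0,0],[0,0,0.005,0,0,0]]])

```text
clock: 9.72
position: [0.5275, 0.0344, 0.0549]
ee_rot: [0.999, -0.047, -0.001, 0.001]
ft_force: [-0.0, 0.2, -4.8]
grip_width: 0.415
grasp_force: 46.1
```

Call:
carry_out(commands=[[[0,0.02,0,0,0,0],[0,0.02,0,0,0,0],[0,0,0,0,0,0]]])

```text
clock: 9.97
position: [0.5272, 0.0331, 0.0548]
ee_rot: [0.999, -0.047, -0.001, 0.001]
ft_force: [-0.1, -0.2, -5.3]
grip_width: 0.416
grasp_force: 46.1
```

```bash
python3 -c "
from h import *
goal((.5263,.0303,.0545))"
```

```text
t 9.97 pos [527.2  33.1  54.8] yaw -5.37 tilt [-0.13 -0.14] units [-0.02  0.07  0.01] F [-0.1 -0.2 -5.3] T [-0.01 -0.12 -0.01] grip 0.416 46.1
```

Call:
carry_out(commands=[[[0,0.02,0.01,0,0,0],[0,0.02,0,0,0,0],[0,0,0,0,0,0]]])

```text
clock: 10.22
position: [0.527, 0.0314, 0.0544]
ee_rot: [0.999, -0.047, -0.001, 0.001]
ft_force: [0.4, 0.0, -5.3]
grip_width: 0.418
grasp_force: 46.1
```

Call:
carry_out(commands=[[[0,0.02,0.01,0,0,0],[0,0.015,0,0,0,0],[0,0,0,0,0,0]]])

```text
clock: 10.47
position: [0.5271, 0.0311, 0.0542]
ee_rot: [0.999, -0.047, -0.001, 0.001]
ft_force: [0.9, 4.9, -4.4]
grip_width: 0.419
grasp_force: 46.2
```

Contact with the stop (about 5 N). Now I'll let it rest on the rail.

Call:
carry_out(commands=[[[0,0.005,0.01,0,0,0],[0,0,0.01,0,0,0],[0,0,0,0,0,0]]])

```text
clock: 10.72
position: [0.5271, 0.0311, 0.054]
ee_rot: [0.999, -0.046, -0.001, 0.001]
ft_force: [-3.5, 5.2, 3.7]
grip_width: 0.419
grasp_force: 47.2
```

Call:
carry_out(commands=[[[0,0,0,0,0,0],[0,0,0,0,0,0],[0,0,0,0,0,0],[0,0,0,0,0,0],[0,0,0,0,0,0],[0,0,-0.3,0,0,0],[0,0,-0.5,0,0,0],[0,0,-0.5,0,0,0],[0,0,-0.5,0,0,0],[0,0,-0.5,0,0,0],[0,0,-0.3,0,0,0],[0,0,0,0,0,0],[0,0,0,0,0,0]]], hand=-1)

```text
clock: 11.8
position: [0.5274, 0.0301, 0.1576]
ee_rot: [0.999, -0.047, -0.001, 0.001]
ft_force: [-0.5, -0.0, -0.6]
grip_width: 0.996
grasp_force: 0.0
```

```bash
cat >> h.py <<'E'
A=np.radians(5.37);EX=np.array([-np.sin(A),-np.cos(A),0]);EY=np.array([np.cos(A),-np.sin(A),0])
C=np.array([.5271,.0311,.019])   # seated carriage origin
def loc(X): d=np.array(X)-C;return np.array([d@EX,d@EY,d[2]])*1e3
def wor(l): l=np.array(l)/1e3;return C+l[0]*EX+l[1]*EY+[0,0,l[2]]
def ball(n,f):
    im,p=save(n,f);i=im.astype(int);m=((i[...,0]>110)&(i[...,1]<.45*i[...,0])&(i[...,2]<.45*i[...,0])).astype(np.uint8)
    k,l,st,ct=cv2.connectedComponentsWithStats(m);e=proj(p,wor((-10,-41,50)))
    js=[j for j in range(1,k) if st[j,4]>4];j=min(js,key=lambda j:np.linalg.norm(ct[j]-e));
    # ray meets swing plane y=-41
    c,d=ray(p,ct[j]);q=wor((0,-41,0));X=c+d*((q-c)@EY)/(d@EY);L=loc(X)
    print(n,ct[j].round(1),st[j,4],'local',L.round(1),'angle',np.degrees(np.arctan2(L[0],L[2]-10)).round(1),'r',np.hypot(L[0],L[2]-10).round(1));return p,ct[j]
E
python3 -c "
from h import *
goal(wor((0,0,100)));w=ball('wrist','w4.png');s=ball('side','s4.png')
X=tri([w[0],s[0]],[w[1],s[1]]);print(loc(X))
"
```

```text
t 11.8 pos [527.4  30.1 157.6] yaw -5.38 tilt [-0.07 -0.14] units [-0.01 -0.03  0.97] F [-0.5 -0.  -0.6] T [-0.01  0.02 -0.02] grip 0.996 0.0
wrist [277.  245.8] 257 local [-30.  -41.   54.4] angle -34.0 r 53.6
side [312.5 222.4] 25 local [-30.  -41.   56.4] angle -32.9 r 55.3
[-29.90332407 -40.39837751  55.57807301]
```

View pics/w4.png

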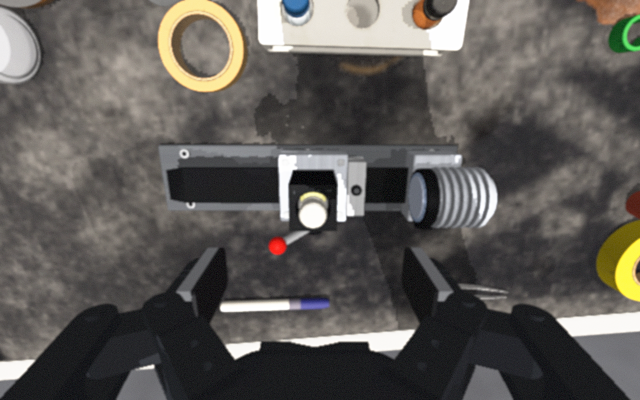

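The carriage sits against the stop and the ball is at (277,246), 34° to the rear. I'll shut the fingers and go behind the ball.

Call:
carry_out(commands=[[[-0.3,-0.42,0,0,0,0],[-0.3,-0.42,0,0,0,0],[-0.3,-0.42,0,0,0,0],[-0.25,-0.42,0,0,0,0],[0,0,0.3,0,0,0],[0,0,0.3,0,0,0],[0,0,0.3,0,0,0],[0,0,0.3,0,0,0],[0,0,0.3,0,0,0],[0,0,0.3,0,0,0],[0,0,0.2,0,0,0],[0,0,0.17,0,0,0],[0,0,0,0,0,0],[0,0,0,0,0,0]]], hand=1)

```text
clock: 13.07
position: [0.4874, 0.1012, 0.0702]
ee_rot: [0.999, -0.047, -0.001, 0.001]
ft_force: [-0.4, 0.4, 0.6]
grip_width: 0.0
grasp_force: 0.0
```

```bash
cat >> h.py <<'E'
def st(off=None):
    o=get_obs();L=loc(o['position']);F=-o['ft_force'];fx=F@EX;fz=F[2];s='t %.2f tcp local %s F on lever x %.1f y %.1f z %.1f'%(o['clock'],L.round(1),fx,F@EY,fz)
    if off is not None:
        x=L[0]+off;th=np.arcsin(np.clip(x/52,-1,1));s+=' angle %.1f ballz %.1f torque %.3f'%(np.degrees(th),10+52*np.cos(th),.052*(np.cos(th)*fx-np.sin(th)*fz))
    print(s)
E
python3 -c "
from h import *
st();print(get_obs()['grip_width'])
im,p=save('wrist','w5.png');cv2.imwrite('pics/w5c.png',im[200:400,150:470,::-1].repeat(2,0).repeat(2,1))"
```

```text
t 13.07 tcp local [-66.1 -46.   51.2] F on lever x 0.4 y 0.4 z -0.6
0.00018817008645343613
```

View pics/w5c.png

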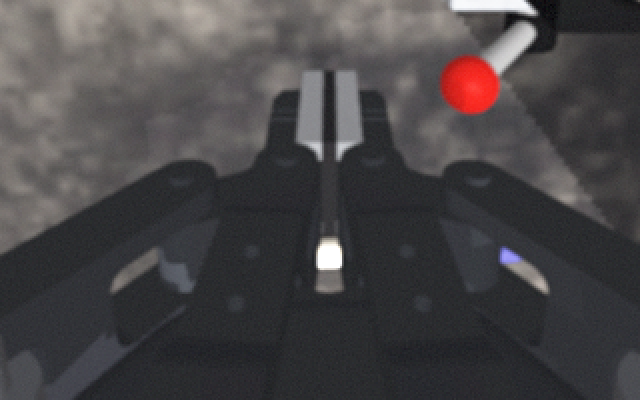

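Fingers are shut, with a gap of about 14 mm to the ball at crop (470,85). I'll advance to contact.

Call:
carry_out(commands=[[[0,0.1,0,0,0,0],[0,0.1,0,0,0,0],[0,0.1,0,0,0,0],[0,0.05,0,0,0,0],[0,0,0,0,0,0]]])

```text
clock: 13.53
position: [0.4862, 0.0864, 0.0706]
ee_rot: [0.999, -0.047, -0.001, 0.001]
ft_force: [-0.4, -1.2, -0.1]
grip_width: 0.001
grasp_force: 0.0
```

Call:
carry_out(commands=[[[0,0.05,0,0,0,0],[0,0.05,0,0,0,0],[0,0,0,0,0,0]]])

```text
clock: 13.78
position: [0.4857, 0.0829, 0.0704]
ee_rot: [0.999, -0.047, -0.001, 0.001]
ft_force: [-0.2, 0.4, -0.2]
grip_width: -0.002
grasp_force: 0.0
```

```bash
python3 -c "
from h import *
st(21.5);ball('wrist','w6.png');ball('side','s6.png')"
```

```text
t 13.78 tcp local [-47.7 -46.   51.4] F on lever x 0.3 y 0.2 z 0.2 angle -30.2 ballz 54.9 torque 0.020
wrist [349.3 241.5] 620 local [-29.4 -41.   52.7] angle -34.6 r 51.8
side [313.2 222.4] 18 local [-28.3 -41.   55.9] angle -31.6 r 53.9
```

Call:
carry_out(commands=[[[0,0.05,0,0,0,0],[0,0,0,0,0,0]]])

```text
clock: 14.05
position: [0.4856, 0.0813, 0.0704]
ee_rot: [0.999, -0.047, -0.001, 0.001]
ft_force: [-0.3, 1.2, -0.2]
grip_width: -0.001
grasp_force: 0.6
```

Call:
carry_out(commands=[[[0,0.05,0,0,0,0],[0,0,0,0,0,0]]])

```text
clock: 14.22
position: [0.4855, 0.0799, 0.0707]
ee_rot: [0.999, -0.047, -0.001, 0.001]
ft_force: [0.1, 4.4, 1.8]
grip_width: -0.003
grasp_force: 2.1
```

Call:
carry_out(commands=[[[0,0.05,0,0,0,0],[0,0,0,0,0,0]]])

```text
clock: 14.38
position: [0.4855, 0.0788, 0.071]
ee_rot: [0.999, -0.046, -0.001, 0.0]
ft_force: [-1.5, 7.1, 4.5]
grip_width: -0.001
grasp_force: 3.7
```

```bash
python3 -c "
from h import *
st(18);ball('wrist','w7.png')"
```

```text
t 14.38 tcp local [-43.6 -45.9  52. ] F on lever x 6.9 y 2.1 z -4.5 angle -29.5 ballz 55.3 torque 0.198
wrist [343.6 240.9] 534 local [-28.2 -41.   52.3] angle -33.7 r 50.8
```

Call:
carry_out(commands=[[[0,0.05,-0.03,0,0,0],[0,0.05,-0.03,0,0,0],[0,0.05,-0.03,0,0,0],[0,0.05,-0.03,0,0,0],[0,0,0,0,0,0]]])

```text
clock: 14.85
position: [0.4848, 0.0706, 0.076]
ee_rot: [0.999, -0.046, -0.001, 0.0]
ft_force: [-2.6, 7.4, 4.6]
grip_width: -0.006
grasp_force: 3.3
```

```bash
python3 -c "
from h import *
st(16);ball('wrist','w8.png')"
```

```text
t 14.85 tcp local [-35.4 -45.8  57. ] F on lever x 7.1 y 3.3 z -4.6 angle -21.9 ballz 58.3 torque 0.255
wrist [342.2 240. ] 498 local [-20.6 -41.   56. ] angle -24.1 r 50.4
```

Call:
carry_out(commands=[[[0,0.05,-0.015,0,0,0],[0,0.05,-0.015,0,0,0],[0,0.05,-0.015,0,0,0],[0,0.05,-0.01,0,0,0],[0,0,0,0,0,0]]])

```text
clock: 15.32
position: [0.4843, 0.0634, 0.0786]
ee_rot: [0.999, -0.046, -0.0, 0.0]
ft_force: [-3.2, 8.6, 10.5]
grip_width: 0.002
grasp_force: 5.6
```

```bash
python3 -c "
from h import *
st(16);ball('wrist','w9.png')"
```

```text
t 15.32 tcp local [-28.1 -45.6  59.6] F on lever x 8.3 y 4.0 z -10.5 angle -13.5 ballz 60.6 torque 0.293
wrist [341.4 240.3] 463 local [-13.7 -41.   58.6] angle -15.8 r 50.5
```

Call:
carry_out(commands=[[[0,0.05,-0.025,0,0,0],[0,0.05,-0.02,0,0,0],[0,0.05,-0.015,0,0,0],[0,0.05,-0.01,0,0,0],[0,0,0,0,0,0]]])

```text
clock: 15.78
position: [0.4835, 0.0546, 0.0812]
ee_rot: [0.999, -0.046, -0.0, 0.0]
ft_force: [-1.3, 5.5, 6.8]
grip_width: 0.002
grasp_force: 3.4
```

```bash
python3 -c "
from h import *
st(14.5);ball('wrist','w10.png')"
```

```text
t 15.78 tcp local [-19.3 -45.6  62.2] F on lever x 5.3 y 1.8 z -6.8 angle -5.3 ballz 61.8 torque 0.242
wrist [341.2 240.1] 449 local [ -5.1 -41.   60.9] angle -5.7 r 51.2
```

Call:
carry_out(commands=[[[0,0.05,0,0,0,0],[0,0.05,0,0,0,0],[0,0.05,0,0,0,0],[0,0.05,0,0,0,0],[0,0,0,0,0,0]]])

```text
clock: 16.25
position: [0.4827, 0.0462, 0.081]
ee_rot: [0.999, -0.047, -0.0, 0.001]
ft_force: [-0.5, 6.2, 5.0]
grip_width: -0.001
grasp_force: 2.8
```

```bash
python3 -c "
from h import *
st(14.5);ball('wrist','w11.png')"
```

```text
t 16.25 tcp local [-10.9 -45.6  62. ] F on lever x 6.2 y 1.1 z -5.0 angle 4.0 ballz 61.9 torque 0.338
wrist [341.8 241.9] 414 local [  3.6 -41.   62.8] angle 3.9 r 52.9
```

```bash
cat >> h.py <<'E'
def tq(off=14.5):
    "mean of a few readings; contact 7.5 mm behind the ball's centre"
    o=get_obs();L=loc(o['position']);F=-o['ft_force'];fx=F@EX;fz=F[2];x=L[0]+off
    th=np.arcsin(np.clip(x/52,-1,1));zb=52*np.cos(th)
    print('t %.2f'%o['clock'],L.round(1),'F',np.round([fx,F@EY,fz],1),'angle %.1f ballz %.1f torque %.3f'%(np.degrees(th),zb+10,(zb*fx-(x-7.5)*fz)/1e3))
E
python3 -c "
from h import *
tq()"
```

```text
t 16.30 [-11.  -45.6  62. ] F [ 4.5  1.5 -5.3] angle 3.9 ballz 61.9 torque 0.215
```

Call:
carry_out(commands=[[[0,0.05,0,0,0,0],[0,0.05,0.01,0,0,0],[0,0,0,0,0,0]]])

```text
clock: 16.55
position: [0.4826, 0.0422, 0.0807]
ee_rot: [0.999, -0.047, -0.0, 0.001]
ft_force: [-0.5, 3.9, 6.1]
grip_width: 0.0
grasp_force: 2.9
```

```bash
python3 -c "
from h import *
tq();ball('wrist','w12.png');tq()"
```

```text
t 16.55 [ -6.9 -45.3  61.7] F [ 3.8  0.8 -6.1] angle 8.4 ballz 61.4 torque 0.197
wrist [342.  242.2] 403 local [  7.6 -41.   62.4] angle 8.3 r 53.0
t 16.60 [ -7.  -45.3  61.7] F [ 4.5  0.8 -5.2] angle 8.3 ballz 61.5 torque 0.230
```

Call:
carry_out(commands=[[[0,0.05,0.01,0,0,0],[0,0.05,0.01,0,0,0],[0,0,0,0,0,0]]])

```text
clock: 16.85
position: [0.4824, 0.0382, 0.08]
ee_rot: [0.999, -0.047, -0.0, 0.001]
ft_force: [0.9, 4.7, 5.9]
grip_width: -0.006
grasp_force: 2.9
```

```bash
python3 -c "
from h import *
tq();ball('wrist','w13.png');tq()"
```

```text
t 16.85 [ -2.9 -45.2  61. ] F [ 4.7 -0.4 -5.9] angle 12.9 ballz 60.7 torque 0.264
wrist [342.  242.3] 398 local [ 11.7 -41.   61.4] angle 12.8 r 52.7
t 16.90 [ -3.  -45.2  61. ] F [ 5.4  0.2 -5.4] angle 12.8 ballz 60.7 torque 0.296
```

```bash
cat >> h.py <<'E'
def avg(off=14.5,n=6):
    r=[]
    for _ in range(n):
        o=get_obs();F=-o['ft_force'];r.append([*loc(o['position']),F@EX,F@EY,F[2]]);camera('wrist')
    m=np.mean(r,0);x=m[0]+off;th=np.arcsin(np.clip(x/52,-1,1));zb=52*np.cos(th)
    print('t %.2f'%o['clock'],m.round(1),'angle %.1f ballz %.1f torque %.3f'%(np.degrees(th),zb+10,(zb*m[3]-(x-7.5)*m[5])/1e3))
E
python3 -c "
from h import *
avg()"
```

```text
t 17.15 [ -3.  -45.2  61.    4.7  -0.1  -5.3] angle 12.8 ballz 60.7 torque 0.259
```

Call:
carry_out(commands=[[[0,0.05,0.015,0,0,0],[0,0.05,0.015,0,0,0],[0,0,0,0,0,0]]])

```text
clock: 17.45
position: [0.4821, 0.0343, 0.0788]
ee_rot: [0.999, -0.047, -0.0, 0.001]
ft_force: [1.4, 5.0, 5.8]
grip_width: -0.0
grasp_force: 2.8
```

```bash
python3 -c "
from h import *
avg()"
```

```text
t 17.70 [  1.  -45.2  59.7   4.3  -0.1  -5. ] angle 17.3 ballz 59.6 torque 0.256
```

Call:
carry_out(commands=[[[0,0.05,0.02,0,0,0],[0,0.05,0.02,0,0,0],[0,0,0,0,0,0]]])

```text
clock: 18.0
position: [0.4817, 0.0303, 0.0772]
ee_rot: [0.999, -0.047, 0.0, 0.001]
ft_force: [0.6, 4.3, 6.1]
grip_width: 0.001
grasp_force: 3.2
```

```bash
python3 -c "
from h import *
avg();ball('wrist','w14.png')"
```

```text
t 18.25 [  5.  -45.1  58.2   4.8  -0.2  -5.3] angle 22.0 ballz 58.2 torque 0.294
wrist [342.5 242.9] 411 local [ 19.8 -41.   59.2] angle 21.9 r 53.0
```

Call:
carry_out(commands=[[[0,0.045,0.02,0,0,0],[0,0.045,0.025,0,0,0],[0,0,0,0,0,0]]])

```text
clock: 18.6
position: [0.4814, 0.0266, 0.0754]
ee_rot: [0.999, -0.047, 0.0, 0.001]
ft_force: [0.8, 4.6, 5.9]
grip_width: -0.002
grasp_force: 3.4
```

```bash
python3 -c "
from h import *
avg()"
```

```text
t 18.85 [  8.7 -45.   56.5   4.5  -0.1  -6.3] angle 26.5 ballz 56.6 torque 0.308
```

Call:
carry_out(commands=[[[0,0.045,0.025,0,0,0],[0,0.045,0.025,0,0,0],[0,0,0,0,0,0]]])

```text
clock: 19.15
position: [0.4812, 0.023, 0.0735]
ee_rot: [0.999, -0.047, 0.0, 0.001]
ft_force: [1.6, 5.8, 7.4]
grip_width: 0.0
grasp_force: 3.7
```

```bash
python3 -c "
from h import *
avg();ball('wrist','w15.png')"
```

```text
t 19.40 [ 12.3 -45.   54.5   4.3  -0.4  -6.7] angle 31.0 ballz 54.6 torque 0.322
wrist [342.8 243.1] 412 local [ 27.2 -41.   55.5] angle 30.9 r 53.0
```

```bash
cat >> h.py <<'E'
def mom(off=14.5,n=8):
    r=[]
    for _ in range(n):
        o=get_obs();F=-o['ft_force'];M=-o['torque'];r.append([*loc(o['position']),F@EX,F@EY,F[2],M@EX,M@EY,M[2]]);camera('wrist')
    r=np.array(r);m=r.mean(0);x=m[0]+off;th=np.arcsin(np.clip(x/52,-1,1));zb=52*np.cos(th)
    # moment about clamp axis (+ = forward = +y_rail by right hand: z->x)
    rx,rz=m[0],m[2]-10
    T=(rz*m[3]-rx*m[5])/1e3+m[7]
    print('t %.2f'%o['clock'],m.round(2),'angle %.1f ballz %.1f; tq centre %.3f, vertical face %.3f, by moment %.3f +- %.3f'%(np.degrees(th),zb+10,(zb*m[3]-x*m[5])/1e3,(zb*m[3]-(x-7.5)*m[5])/1e3,T,r[:,7].std()/n**.5))
E
python3 -c "
from h import *
mom()"
```

```text
t 19.85 [ 1.229e+01 -4.496e+01  5.452e+01  4.410e+00 -3.400e-01 -6.410e+00
 -1.000e-01 -9.000e-01 -2.000e-02] angle 31.0 ballz 54.6; tq centre 0.368, vertical face 0.320, by moment -0.624 +- 0.009
```

Call:
carry_out(commands=[[[0,0.045,0.015,0,0,0],[0,0.04,0.015,0,0,0],[0,0,0,0,0,0]]])

```text
clock: 20.15
position: [0.481, 0.0199, 0.0723]
ee_rot: [0.999, -0.047, 0.0, 0.001]
ft_force: [1.4, 5.2, 4.8]
grip_width: -0.001
grasp_force: 3.1
```

```bash
python3 -c "
from h import *
mom();ball('wrist','w16.png')"
```

```text
t 20.50 [ 1.545e+01 -4.490e+01  5.329e+01  5.050e+00 -9.500e-01 -4.980e+00
 -2.300e-01 -1.130e+00 -3.000e-02] angle 35.2 ballz 52.5; tq centre 0.364, vertical face 0.327, by moment -0.834 +- 0.016
wrist [342.3 242.6] 411 local [ 30.2 -41.   53.5] angle 34.7 r 53.0
```

Call:
carry_out(commands=[[[0,0.04,0.03,0,0,0],[0,0.04,0.03,0,0,0],[0,0,0,0,0,0]]])

```text
clock: 20.85
position: [0.4806, 0.0167, 0.0698]
ee_rot: [0.999, -0.046, 0.0, 0.001]
ft_force: [1.0, 6.2, 5.9]
grip_width: -0.003
grasp_force: 3.2
```

```bash
python3 -c "
from h import *
mom();ball('wrist','w17.png')"
```

```text
t 21.20 [ 1.864e+01 -4.496e+01  5.088e+01  5.260e+00 -5.100e-01 -5.510e+00
 -1.700e-01 -1.130e+00 -2.000e-02] angle 39.6 ballz 50.1; tq centre 0.393, vertical face 0.352, by moment -0.812 +- 0.011
wrist [342.4 242.5] 416 local [ 33.4 -41.   51.1] angle 39.1 r 53.0
```

Call:
carry_out(commands=[[[0,-0.12,-0.05,0,0,0],[0,0,-0.35,0,0,0],[0,0.12,0,0,0,0],[0,0.2,0,0,0,0],[0,0.13,0,0,0,0],[0,0,0,0,0,0],[0,0,0,0,0,0]]])

```text
clock: 21.88
position: [0.4778, 0.0018, 0.0844]
ee_rot: [0.999, -0.048, -0.002, 0.001]
ft_force: [0.6, 0.1, -0.2]
grip_width: -0.001
grasp_force: 0.0
```

```bash
python3 -c "
from h import *
mom(0);ball('wrist','w18.png');ball('side','s18.png')"
```

```text
t 22.23 [ 3.290e+01 -4.617e+01  6.574e+01 -3.000e-02  8.000e-02  2.700e-01
  1.000e-02 -0.000e+00  1.000e-02] angle 39.3 ballz 50.3; tq centre -0.010, vertical face -0.008, by moment -0.015 +- 0.010
wrist [312.7 227.7] 344 local [ 31.9 -41.   49.7] angle 38.8 r 50.9
side [337.  223.3] 10 local [ 31.8 -41.   46.1] angle 41.4 r 48.1
```

Call:
carry_out(commands=[[[0,0,0.1,0,0,0],[0,0,0.08,0,0,0],[0,0,0.03,0,0,0],[0,0,0,0,0,0]]])

```text
clock: 22.72
position: [0.4783, 0.0027, 0.0766]
ee_rot: [0.999, -0.047, -0.001, 0.001]
ft_force: [-1.4, 0.7, 4.8]
grip_width: 0.0
grasp_force: 2.0
```

Call:
carry_out(commands=[[[0,0.01,0.025,0,0,0],[0,0,0,0,0,0]]])

```text
clock: 22.88
position: [0.4784, 0.0024, 0.0761]
ee_rot: [0.999, -0.047, -0.001, 0.001]
ft_force: [-3.8, -0.6, 10.5]
grip_width: 0.005
grasp_force: 4.9
```

```bash
cat >> h.py <<'E'
def top(n=8):
    r=[]
    for _ in range(n):
        o=get_obs();F=-o['ft_force'];r.append([*loc(o['position']),F@EX,F@EY,F[2]]);camera('wrist')
    m=np.mean(r,0);zb=m[2]-7.5-10;th=np.arccos(np.clip(zb/52,-1,1));x=52*np.sin(th)
    print('t %.2f'%o['clock'],m.round(1),'angle %.1f ballx %.1f tq %.3f'%(np.degrees(th),x,(-x*m[5]+(zb+7.5)*m[3])/1e3))
E
python3 -c "
from h import *
top()"
```

```text
t 23.23 [ 33.1 -45.8  57.2  -0.1   3.1  -9.2] angle 40.3 ballx 33.6 tq 0.303
```

Call:
carry_out(commands=[[[0,0.03,0.025,0,0,0],[0,0.03,0.025,0,0,0],[0,0,0,0,0,0]]])

```text
clock: 23.53
position: [0.4783, -0.0, 0.0743]
ee_rot: [0.999, -0.047, -0.001, 0.001]
ft_force: [-4.0, 0.4, 11.9]
grip_width: 0.0
grasp_force: 5.8
```

```bash
python3 -c "
from h import *
top();ball('wrist','w19.png')"
```

```text
t 23.88 [ 35.5 -45.7  55.4  -0.2   3.9 -11.5] angle 43.3 ballx 35.7 tq 0.403
wrist [310.2 231.6] 203 local [ 33.3 -41.   43.6] angle 44.7 r 47.3
```

Call:
carry_out(commands=[[[0,0.03,0.03,0,0,0],[0,0.03,0.03,0,0,0],[0,0,0,0,0,0]]])

```text
clock: 24.23
position: [0.4781, -0.0028, 0.072]
ee_rot: [0.999, -0.047, -0.001, 0.001]
ft_force: [-4.5, -0.8, 13.2]
grip_width: 0.001
grasp_force: 6.5
```

```bash
python3 -c "
from h import *
top()"
```

```text
t 24.58 [ 38.3 -45.6  53.1  -1.3   4.1 -12.7] angle 46.9 ballx 37.9 tq 0.427
```

The torque now rises at about 0.4 N m/rad and has reached about 0.43 N m, against about 0.25 while free. That is firmly tight, so I'll retract and check.

Call:
carry_out(commands=[[[0,0,-0.1,0,0,0],[0,0,-0.3,0,0,0],[0,0,-0.5,0,0,0],[0,0,-0.5,0,0,0],[0,0,-0.5,0,0,0],[0,-0.5,-0.5,0,0,0],[0.5,-0.5,-0.3,0,0,0],[0.5,0,0,0,0,0],[0,0,0,0,0,0],[0,0,0,0,0,0]]])

```text
clock: 25.47
position: [0.5217, 0.0339, 0.1786]
ee_rot: [0.999, -0.047, -0.002, 0.001]
ft_force: [-0.0, -1.0, -0.1]
grip_width: 0.002
grasp_force: 0.0
```

```bash
python3 -c "
from h import *
st();w=ball('wrist','w20.png');ball('side','s20.png')
im=cv2.imread('pics/w20.png');cv2.imwrite('pics/w20c.png',cv2.resize(cv2.convertScaleAbs(im[120:320,180:480],alpha=1.4,beta=15),(795,530),interpolation=cv2.INTER_CUBIC))"
```

```text
t 25.47 tcp local [ -2.3  -5.6 159.6] F on lever x -1.0 y -0.1 z 0.1
wrist [355.7 227.7] 208 local [ 35.5 -41.   52.3] angle 40.0 r 55.2
side [339.  222.8] 23 local [ 36.8 -41.   47.6] angle 44.4 r 52.6
```

View pics/w20c.png

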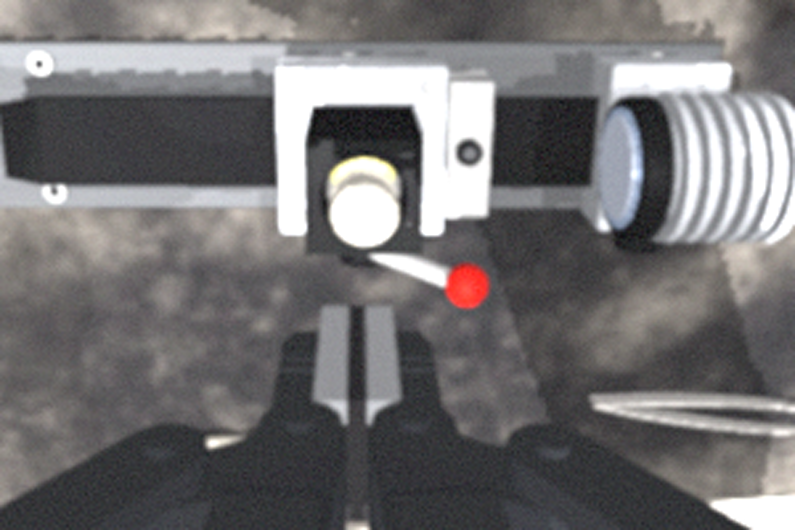

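The carriage lies flush against the stop at crop (448,150) and the lever is swung forward, with its ball at (467,286). Nothing else has moved, so I'll hand in.

```bash
python3 -c "
from h import *
print(hand_in())"
```

```text
the job is handed in; nothing more can be done
None
```

The carriage is on the rail and home against the stop (contact about 5 N), and the clamp lever is swung about 45° towards the lamp. The clamp should be firmly tight, an estimated 0.3–0.4 rad past the bite: torque reached about 0.43 N m, against roughly 0.25 before it bit. The bite was gradual, so that margin is inferred from the torque curve. The job was handed in at about 25 s on the clock, and no verdict was returned.

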